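Clean down the tablet tester and lock its waste trough

TASK

Clean down the tablet tester: take the hand brush and sweep every piece of broken tablet off the deck into the waste trough (brush only, no fingers on the tablets), then stand the brush back upright on the worktop. Then shut the trough lid and lock it with both studs, each pushed in, turned a quarter turn clockwise until it springs up into its lock (never forced round without being pushed in). Last, log the cleaning: take the scanner out of its stand, hold it square on to the bar-code label on the tester's head with its reading spot on the label for two seconds, and put it back upright in its stand; leave the other things on the bench alone.

Things in the scene. Friction and masses are not known exactly. Their poses are not given: they have to be found in the camera images.
- tester: tablet tester, fixed white instrument 200 (x) x 350 mm (y); origin under its centre, x away from the robot, y left, z up. In its frame, mm: steel deck x -70..70, y -75..105, top z 45, dropping at y -75 into the waste trough (y -160..-75, floor z 10); front and back rails (|x| 70..100) and right wall, tops z 60; at the left a head, y 105..175, 90 high; jaws stand out of it to y 95
- lid (a joint): aluminium trough lid 194 x 98 x 5 mm, hinged along the right wall (hinge line along the tester's x at tester y -168, z 60 mm; free edge 100 mm from it): 0 shut, flat over the trough, its outer face 65.5 mm above the worktop; grows as it opens; about 1.9 leaning outward. Stiff hinge, stays where left; a push of about 3 N at its edge moves it.
- stud_near (a point): grip point of the nearer quarter-turn stud, on its axis, 8 mm below the top of its black wing head. Wing 10 mm thick (x of this frame: pinch across x), 32 mm long (y), 24 mm high; with the lid shut its underside is 14 mm and this point 30 mm above the lid. z points out of the lid's outer face. Rides on the lid, 50 mm from the hinge line, at tester x -84 mm.
- press_near (a joint): how far the nearer stud is pushed in, m: 0 sprung out, 0.009 at its stop; the spring pushes back 4 N at 0 and 9 N at the stop. With the lid shut it can turn only while pushed in by 0.007 or more; locked and released it springs back to about 0.0025.
- turn_near (a joint): turn of the nearer stud, rad: 0 unlocked (wing across the rail), grows clockwise seen from above to its stop at 1.45; between about 1.3 and 1.45 its cross pin springs up into the locking notch when released.
- stud_far (a point): grip point of the farther quarter-turn stud, on its axis, 8 mm below the top of its black wing head. Wing 10 mm thick (x of this frame: pinch across x), 32 mm long (y), 24 mm high; with the lid shut its underside is 14 mm and this point 30 mm above the lid. z points out of the lid's outer face. Rides on the lid, 50 mm from the hinge line, at tester x +84 mm.
- press_far (a joint): how far the farther stud is pushed in, m: 0 sprung out, 0.009 at its stop; the spring pushes back 4 N at 0 and 9 N at the stop. With the lid shut it can turn only while pushed in by 0.007 or more; locked and released it springs back to about 0.0025.
- turn_far (a joint): turn of the farther stud, rad: 0 unlocked (wing across the rail), grows clockwise seen from above to its stop at 1.45; between about 1.3 and 1.45 its cross pin springs up into the locking notch when released.
- piece1_mid (a point): a piece of broken tablet, chalky white, about 27 x 15 x 9 mm, on the deck (may be absent in a run); point at its centre
- piece2_mid (a point): a piece of broken tablet, chalky white, about 27 x 15 x 9 mm, on the deck (may be absent in a run); point at its centre
- piece3_mid (a point): a piece of broken tablet, chalky white, about 27 x 15 x 9 mm, on the deck (may be absent in a run); point at its centre
- piece4_mid (a point): a piece of broken tablet, chalky white, about 27 x 15 x 9 mm, on the deck (may be absent in a run); point at its centre
- piece5_mid (a point): a piece of broken tablet, chalky white, about 27 x 15 x 9 mm, on the deck (may be absent in a run); point at its centre
- piece6_mid (a point): a piece of broken tablet, chalky white, about 27 x 15 x 9 mm, on the deck (may be absent in a run); point at its centre
- brush_mid (a point): hand brush with a wooden back, 112 long (its x) x 44 wide (its y) x 79 mm high, standing on its bristles; point at its centre, 40 mm above the bristle ends. Its bow handle is a round bar 18 mm thick and 76 mm long along its x, the bar's axis 30 mm above this point; grasp across the bar.
- scanner_mid (a point): slim hand-held code scanner, 132 mm long, standing window down in its stand; point at its centre, 66 mm above its window end; z runs from the window to the top end, so it looks along -z. The body above the head is 30 (its x) x 26 mm (its y) and can be gripped anywhere from 20 mm below to 60 mm above this point; the head at the window end is 44 x 32 mm.
- scanner_spot (a point): the point the scanner reads: on its axis, 60 mm ahead of its window (126 mm from scanner_mid along -z)
- stand: black scanner stand, fixed, base 104 x 88 mm; origin under its centre. The scanner stands in a pocket of inner size 54 (its x) x 42 mm (its y), floor 10 mm and rim 44 mm above the worktop; seated, scanner_mid is 76 mm above the worktop over the origin.
- label: bar-code label, 48 x 30 mm, on the sloping front of the tester's head; origin at its centre, z along its outward normal (about 27 degrees from vertical, leaning towards the robot)
- timer: bystander: white bench timer, 66 x 66 x 19 mm; leave alone
- petri: bystander: petri dish, 61 mm across, 13 mm high; leave alone
- vial: bystander: glass vial with crimp cap, 22 mm across, 47 mm high; leave alone
- cup: bystander: lidded specimen cup, 63 mm across, 71 mm high; leave alone

How it is judged:
On the way, in this order (a step that is already met when the one before it is completed fails the run):
1. every piece lies in the trough (y of piece1_mid in the frame of tester between -0.161 and -0.076 m and z of each of piece1_mid, piece2_mid, piece3_mid, piece4_mid, piece5_mid, piece6_mid in the frame of tester below 0.042 m and x of piece1_mid in the frame of tester between -0.072 and 0.072 m and y of piece2_mid in the frame of tester between -0.161 and -0.076 m and x of piece2_mid in the frame of tester between -0.072 and 0.072 m and y of piece3_mid in the frame of tester between -0.161 and -0.076 m and x of piece3_mid in the frame of tester between -0.072 and 0.072 m and y of piece4_mid in the frame of tester between -0.161 and -0.076 m and x of piece4_mid in the frame of tester between -0.072 and 0.072 m and y of piece5_mid in the frame of tester between -0.161 and -0.076 m and x of piece5_mid in the frame of tester between -0.072 and 0.072 m and y of piece6_mid in the frame of tester between -0.161 and -0.076 m and x of piece6_mid in the frame of tester between -0.072 and 0.072 m), for 0.2 s.
2. the lid is shut (value of joint lid below 0.04 rad), for 0.2 s.
3. both studs are pushed in, turned and sprung back into their locks (value of joint lid below 0.04 rad and value of joint each of turn_near, turn_far above 1.22 rad and value of joint press_near between 0.001 and 0.0045 m and value of joint press_far between 0.001 and 0.0045 m), for 0.2 s.
4. the scanner is held square on to the label, its reading spot on it, for 1.2 s (distance between scanner_spot and label below 0.02 m and angle between the z axis of scanner_mid and the z axis of label, either way round below 0.28 rad), for 1.2 s.
At the end, for the whole second after the job is handed in: Every piece lies in the trough; lid shut (under 0.04 rad); both studs turned 1.22 rad or more and sprung back to 1 to 4.5 mm; scanner in its stand (within 15 mm, upright within 0.15 rad); brush upright on its bristles on the worktop (within 0.15 rad) (all of step 1 and all of step 3 and horizontal distance between scanner_mid and stand below 0.015 m and angle between each of scanner_mid, brush_mid's own z axis and vertical below 0.15 rad and height (world z) of scanner_mid below 0.085 m and height (world z) of brush_mid below 0.048 m); the robot touches nothing.
It fails at once if the nearer stud is forced round without being pushed in (value of joint turn_near between 0.45 and 1 rad and value of joint press_near below 0.0045 m).
It fails at once if the farther stud is forced round without being pushed in (value of joint turn_far between 0.45 and 1 rad and value of joint press_far below 0.0045 m).
It fails at once if a tablet piece is touched with the fingers (contact force between the fingers and piece1 above 0.5 N or contact force between the fingers and piece2 above 0.5 N or contact force between the fingers and piece3 above 0.5 N or contact force between the fingers and piece4 above 0.5 N or contact force between the fingers and piece5 above 0.5 N or contact force between the fingers and piece6 above 0.5 N).
It fails at once if a bystander is shifted by more than 5 cm (distance of any of timer, petri, vial, cup from where it was at the start of the episode above 0.05 m).
Of piece1, piece2, piece3, piece4, piece5, piece6 only 3 to 6 are there at a start; the rules pass over those that are not, and their reading is None.
At some moment in a run one of brush, piece1, piece2, piece3, piece4, piece5, piece6 may be knocked a few centimetres aside while the robot is not near it.
It also fails if it takes over 184 s, if anything falls off the work surface, if the arm or the gripper's body presses on something with over 40 N, if the wrist force passes 120 N, or if a joint passes its speed limit or range.

ROBOT

A 6-joint arm with a two-finger parallel gripper is mounted at the origin on a cart in front of the work surface, level with it; the furniture and walls round the work are solid. World frame = base frame: x ahead of the robot, y to its left, z up, the work surface at z = 0. Lengths are in m, angles in rad, forces in N, time in s.
With the tool pointing down it reaches from about 0.3 to 0.75 m from the base axis. Payload 8.5 kg.
Tool frame: the origin (TCP) lies on the centre line of the jaws, within the pads' length; the fingertips stand 17 mm ahead of it and the grasp point (between the pads) lies 2 mm behind it; z points along the fingers, y is the direction in which the jaws open and shut (so a half turn about z gives the same grasp; the last joint's range is limited). The gripper opens to 88 mm and grips with 3 to 60 N. Pads are 18 mm wide; open, the fingers measure 123 mm over their backs; the gripper's body (75 mm by 187 mm) begins 45 mm behind the grasp point.
Start: joints at [1.075, 0.381, 1.297, -0, 1.464, -0.215], TCP at [0.152, 0.528, 0.256] pointing down, gripper open.
Joint ranges: [-3.11, 3.11], [-0.89, 2.33], [0.22, 2.48], [-1.42, 4.56], [0.17, 2.85], [-2.88, 2.88]. Speed limits (rad/s): [2.39, 2.39, 3.14, 3.14, 3.14, 3.14].

INTERFACE

Orientations are given as a unit quaternion [w, x, y, z].
In Python, from station import env gives the robot as it stands.
- The arm moves only by the tool jog_arm, never from a script. Its argument "increments" is text: rows parted by semicolons, each of 6 numbers parted by spaces: the shift along the world's x, y, z in m, then the turn, a rotation vector about the world's x, y, z in degrees. In form: dx dy dz rx ry rz; .... A call has 1 to 20 rows; each row is the pose to reach, as a shift and turn from the pose commanded when the call began; what a row does not reach only later rows make up. A row lasts 1/8 s, in which the tool goes at most 62.5 mm and 10.7 degrees, less where a joint would pass 70% of its speed; a pose out of reach is approached as far as the arm can. A call with a gripper value outside its range is refused whole. "hand" is the finger opening in m, from 0 to 0.0881, set as the call begins (left out, the last holds). The fingers move at their own pace and stop on an object; the grip force is fixed at half the most. Time passes only in rows, so rows that repeat a pose let the fingers close. It gives the time, the measured TCP pose, the force and the opening at its end, in the units of the state.
- env.read_state(): the state, without advancing time (a new reading comes with each control period).
- env.read_camera(name): name is "scene" or "top" or "wrist"; returns the picture (480x640x3 uint8, blue, green, red); there is no depth.
- env.get_calibration(name): a dict with "intrinsics" (3x3 intrinsics, pixels), "R" (3x3) and "t" (3): a world point X has camera coordinates R X + t. Camera axes: x right, y down, z forward; pixel columns grow to the right and rows downward; lengths in m; the calibration is good to about 2 mm. A picture is of the moment at which its call begins: read the wrist's pose just before it. get_calibration takes no time and is no camera call; for the wrist camera it gives the pose at the moment of the call.
- env.job_done(): hands the job in, once; it reports no verdict.
The state is a dict: "time": time; "qpos": joint angles; "qd": joint speeds; "tau": joint torques, N m; "position": TCP position; "tool_rot": TCP orientation; "ft_force": force on the tool from outside, world axes, zero at the start; "wrist_torque": the same for the moment, N m; "opening": finger opening in m.
Only numpy, scipy, OpenCV 4.12 (cv2) and the standard library are available. Lean on these libraries where they do the work, as an engineer would, in place of code of your own. Each camera call takes 0.05 s, during which the arm holds its last target. There are 200 camera calls.

## Working session

There is one attempt and no reset: what is moved stays moved. The work goes in short steps, Python scripts to look and compute and a tool call to move; the robot and the scene stay as the last step left them, time stands still between calls to the robot, and variables do not carry over. Pictures are saved under pics/ and viewed, on a budget of 14 in all, crops included, one or two more only if the job needs it, and the job is handed in when it is done.

Besides the shell and the picture viewer there is one more tool, called after "Emit:" as name(argument=value, ...) on one line, values as JSON. jog_arm: Moves the arm, as the interface text tells. Its arguments: {"type":"object","properties":{"increments":{"type":"string"},"hand":{"type":"number"}},"required":["increments"]}

```bash
mkdir -p pics; ls
cat > h.py <<'E'
import numpy as np, cv2
from station import env
from scipy.spatial.transform import Rotation as Rn
def cal(n):
    c=env.get_calibration(n); return np.array(c["intrinsics"]),np.array(c["R"]),np.array(c["t"])
def px2w(n,u,v,z,c=None):
    K,R,t=c or cal(n); d=R.T@np.linalg.solve(K,[u,v,1.]); o=-R.T@t
    return o+d*(z-o[2])/d[2]
def proj(n,X,c=None):
    K,R,t=c or cal(n); p=K@(R@np.array(X)+t); return p[:2]/p[2]
def st():
    s=env.read_state(); q=s["tool_rot"]
    print(round(s["time"],2),np.round(s["position"],4),np.round(q,4),np.round(s["ft_force"],1),round(s["opening"],4))
    return s
E
python3 - <<'E'
from h import *
s=st(); print(np.round(s["qpos"],3))
for n in("scene","top"):
    im=env.read_camera(n); cv2.imwrite(f"pics/{n}0.png",im)
    K,R,t=cal(n); print(n,np.round(K,1).tolist(),np.round(R,3).tolist(),np.round(-R.T@t,3))
E
```

```text
pics
0.0 [0.1523 0.5282 0.2551] [-3.000e-04  1.399e-01  9.902e-01 -7.000e-04] [-0.2  0.3  0.9] 0.0883
[ 1.075  0.381  1.298  0.     1.464 -0.215]
scene [[583.9, 0.0, 318.0], [0.0, 583.9, 246.4], [0.0, 0.0, 1.0]] [[0.787, -0.617, -0.014], [-0.377, -0.463, -0.802], [0.488, 0.636, -0.597]] [-0.15  -0.875  0.875]
top [[551.3, 0.0, 314.1], [0.0, 551.3, 234.9], [0.0, 0.0, 1.0]] [[0.018, -1.0, -0.004], [-0.996, -0.017, -0.092], [0.092, 0.006, -0.996]] [0.405 0.023 1.237]
```

View pics/top0.png

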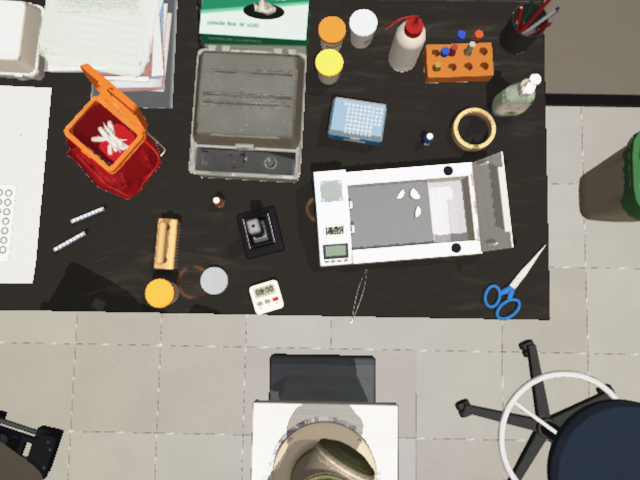

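View pics/scene0.png

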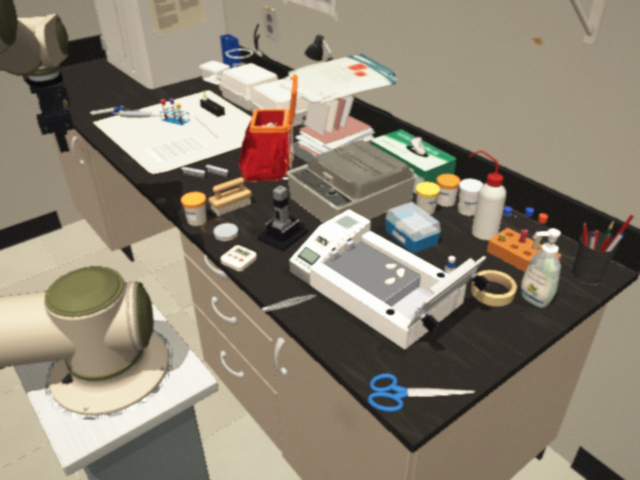

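Top view: the brush is at about (166,243), the stand and scanner at (258,230), the timer at (266,297), and the petri dish at (214,281). The tester spans roughly (315..515,155..265), with three pieces near (401,193), (414,193) and (418,211), and the lid leaning open on the right. I'll enlarge both areas.

Run:
```python
from h import *
im=cv2.imread("pics/top0.png")
a=cv2.resize(im[145:275,305:520],None,fx=3.7,fy=3.7,interpolation=cv2.INTER_CUBIC)
b=cv2.resize(im[185:320,140:300],None,fx=4,fy=4,interpolation=cv2.INTER_CUBIC)
cv2.imwrite("pics/ca.png",a);cv2.imwrite("pics/cb.png",b);print(a.shape,b.shape)
```

```text
(481, 796, 3) (540, 640, 3)
```

View pics/ca.png

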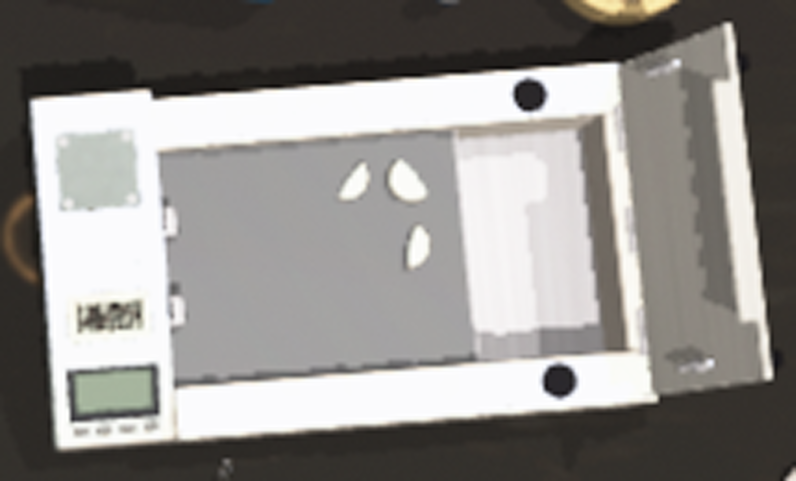

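View pics/cb.png

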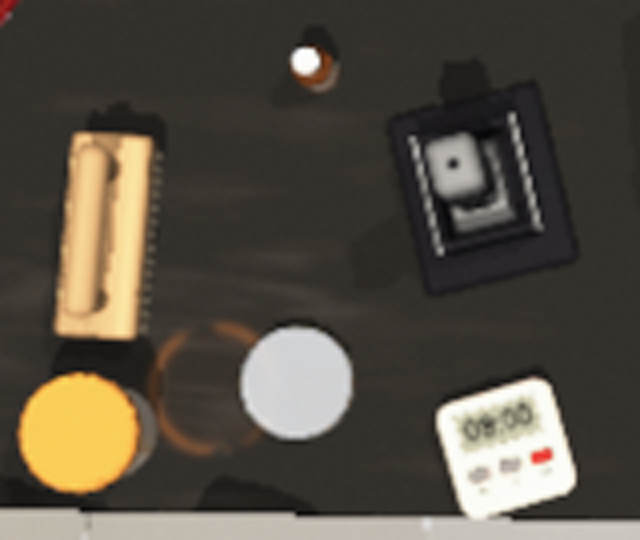

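Crop a shows the tester, its three pieces and the two black stud sockets in the rails. Crop b shows the brush with its bow handle, the stand and scanner, the timer, and the petri dish. Next I'll fit the poses.

```bash
cat >> h.py <<'E'
from scipy.optimize import least_squares
def fit(ptsA,n="top"):
    # ptsA: list (u,v,X,Y,Z) local -> planar pose
    c=cal(n)
    def w(p,l): 
        a=p[2]; return [p[0]+np.cos(a)*l[0]-np.sin(a)*l[1],p[1]+np.sin(a)*l[0]+np.cos(a)*l[1],l[2]]
    f=lambda p:np.concatenate([proj(n,w(p,q[2:]),c)-np.array(q[:2]) for q in ptsA])
    r=least_squares(f,[.4,-.1,0.]); return r.x,f(r.x).reshape(-1,2)
E
python3 - <<'E'
from h import *
A=lambda u,v:(u/3.7+305,v/3.7+145); B=lambda u,v:(u/4+140,v/4+185)
P=[(*A(620,62),.1,-.175,.06),(*A(657,402),-.1,-.175,.06),(*A(453,130),.07,-.075,.045),(*A(475,358),-.07,-.075,.045),
(*A(529,94),.084,-.118,.06),(*A(558,380),-.084,-.118,.06),(*A(30,98),.1,.175,.09)]
p,e=fit(P); print("tester",np.round(p,4),np.round(e,1).tolist())
a=p[2];R2=np.array([[np.cos(a),-np.sin(a)],[np.sin(a),np.cos(a)]])
for q in[(354,181),(407,181),(418,246)]:
    X=px2w("top",*A(*q),.05); print("piece",np.round(X,3),np.round(R2.T@(X[:2]-p[:2]),3))
for z in(.06,.07,.08,.09):
    X=px2w("top",*A(108,316),z); print("label z",z,np.round(X,3),np.round(R2.T@(X[:2]-p[:2]),3))
b0=px2w("top",*B(95,150),.07);b1=px2w("top",*B(87,312),.07);print("brush",b0,b1,(b0+b1)/2,np.degrees(np.arctan2(*(b0-b1)[1::-1])))
for z in(0,.01):print("standbase",z,np.mean([px2w("top",*B(*q),z) for q in[(388,117),(540,80),(580,258),(428,295)]],0))
X=[px2w("top",*B(*q),.01) for q in[(388,117),(540,80),(580,258),(428,295)]];print([np.round(np.linalg.norm(X[i]-X[i-1]),3) for i in range(4)])
d=X[0]-X[3];print("stand long dir",np.degrees(np.arctan2(d[1],d[0])))
print("standrim",np.mean([px2w("top",*B(*q),.044) for q in[(410,135),(440,255),(512,112),(542,230)]],0))
print("scanner top",px2w("top",*B(453,163),.142))
for n,u,v,z in[("petri",214,281,.013),("timer",266,297,.019),("cup?",159,293,.071)]:print(n,px2w("top",u,v,z))
q=st()["tool_rot"];print(Rn.from_quat(q,scalar_first=True).as_matrix().round(3))
E
```

```text
tester [ 0.5639 -0.1475  0.0958] [[0.7, -0.4], [0.5, -0.5], [-0.2, -0.3], [0.1, 1.6], [-0.2, 0.2], [-0.1, 0.0], [-0.8, -0.5]]
piece [ 0.608 -0.157  0.05 ] [ 0.043 -0.013]
piece [ 0.608 -0.188  0.05 ] [ 0.04  -0.044]
piece [ 0.57  -0.194  0.05 ] [ 0.001 -0.047]
label z 0.06 [ 0.524 -0.013  0.06 ] [-0.027  0.138]
label z 0.07 [ 0.523 -0.013  0.07 ] [-0.028  0.138]
label z 0.08 [ 0.522 -0.012  0.08 ] [-0.028  0.139]
label z 0.09 [ 0.521 -0.012  0.09 ] [-0.029  0.139]
brush [0.53387793 0.35127391 0.07      ] [0.447485   0.35180357 0.07      ] [0.49068147 0.35153874 0.07      ] -0.3512638264927533
standbase 0 [0.52434323 0.15040784 0.        ]
standbase 0.01 [0.52337862 0.1493805  0.01      ]
[np.float64(0.103), np.float64(0.088), np.float64(0.103), np.float64(0.087)]
stand long dir 14.300041572308025
standrim [0.5223775  0.15029894 0.044     ]
scanner top [0.52250303 0.15163008 0.142     ]
petri [0.41177849 0.25026518 0.013     ]
timer [0.37875859 0.13360366 0.019     ]
cup? [0.38420905 0.35458474 0.071     ]
0.1 [0.1523 0.5283 0.2552] [-2.000e-04  1.399e-01  9.902e-01 -6.000e-04] [ 0.2  0.5 -0. ] 0.0879
[[-0.961  0.277 -0.001]
 [ 0.277  0.961 -0.001]
 [ 0.    -0.001 -1.   ]]
```

Emit:
jog_arm(increments="0.15 -0.08 0 0 0 8; 0.338 -0.177 -0.05 0 0 14; 0.338 -0.177 -0.05 0 0 14; 0.338 -0.177 -0.05 0 0 14; 0.338 -0.177 -0.05 0 0 14; 0.338 -0.177 -0.05 0 0 14; 0.338 -0.177 -0.05 0 0 14; 0.338 -0.177 -0.05 0 0 14; 0.338 -0.177 -0.05 0 0 14; 0.338 -0.177 -0.12 0 0 14; 0.338 -0.177 -0.183 0 0 14; 0.338 -0.177 -0.183 0 0 14; 0.338 -0.177 -0.183 0 0 14", hand=0.088)

```text
time: 1.72
position: [0.4906, 0.3524, 0.0745]
tool_rot: [0.001, 0.018, 1.0, 0.0]
ft_force: [-0.1, 0.5, 1.0]
opening: 0.0881
```

Emit:
jog_arm(increments="0 0 0 0 0 0; 0 0 0 0 0 0; 0 0 0 0 0 0; 0 0 0 0 0 0; 0 0 0 0 0 0; 0 0 0 0 0 0; 0 0 0 0 0 0; 0 0 0 0 0 0", hand=0)

```text
time: 2.72
position: [0.4904, 0.3515, 0.0728]
tool_rot: [0.0, 0.018, 1.0, 0.0]
ft_force: [0.0, -0.0, 0.7]
opening: 0.0168
```

Emit:
jog_arm(increments="0 0 0.06 0 0 0; 0 0 0.12 0 0 0; 0 0 0.18 0 0 0; 0 -0.05 0.18 0 0 0; 0.02 -0.1 0.18 0 0 2; 0.03 -0.15 0.18 0 0 3; 0.04 -0.2 0.18 0 0 4; 0.05 -0.25 0.18 0 0 5; 0.06 -0.3 0.18 0 0 6; 0.07 -0.35 0.18 0 0 7; 0.079 -0.4 0.18 0 0 7.6; 0.079 -0.453 0.18 0 0 7.6; 0.079 -0.453 0.15 0 0 7.6; 0.079 -0.453 0.11 0 0 7.6; 0.079 -0.453 0.08 0 0 7.6; 0.079 -0.453 0.06 0 0 7.6; 0.079 -0.453 0.06 0 0 7.6; 0.079 -0.453 0.06 0 0 7.6")

```text
time: 4.97
position: [0.5697, -0.1017, 0.1336]
tool_rot: [0.001, -0.048, 0.999, -0.0]
ft_force: [-0.1, -0.0, -1.5]
opening: 0.0167
```

Run:
```python
from h import *
st()
im=env.read_camera("scene")[200:360,270:490]; im2=env.read_camera("top")[145:275,305:520]
a=cv2.resize(im,(792,576),interpolation=cv2.INTER_CUBIC); cv2.imwrite("pics/s1.png",a)
```

```text
4.97 [ 0.5697 -0.1017  0.1336] [ 5.000e-04 -4.810e-02  9.988e-01 -2.000e-04] [-0.1 -0.  -1.5] 0.0167
```

View pics/s1.png

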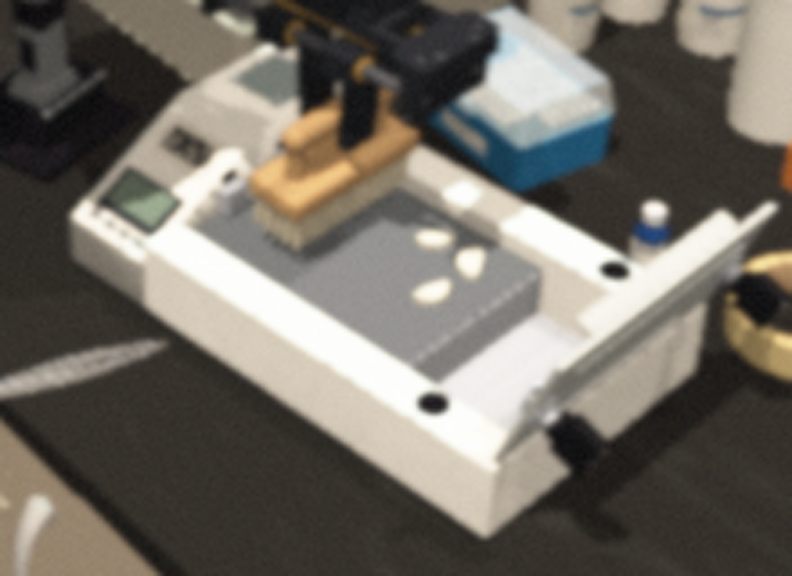

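The brush hangs level behind the three pieces (at (435,238), (468,262) and (432,292) in the crop), so I can lower it and sweep.

Emit:
jog_arm(increments="0 0 -0.007 0 0 0; 0 0 -0.0135 0 0 0; 0 0 -0.0135 0 0 0; 0.001 -0.01 -0.0135 0 0 0; 0.002 -0.02 -0.0135 0 0 0; 0.003 -0.03 -0.0135 0 0 0; 0.004 -0.04 -0.0135 0 0 0; 0.005 -0.05 -0.0135 0 0 0; 0.006 -0.06 -0.0135 0 0 0; 0.007 -0.07 -0.0135 0 0 0; 0.008 -0.08 -0.0135 0 0 0; 0.009 -0.09 -0.0135 0 0 0; 0.01 -0.1 -0.0135 0 0 0; 0.011 -0.11 -0.0135 0 0 0; 0.0115 -0.12 -0.0135 0 0 0; 0.0125 -0.13 -0.0135 0 0 0; 0.0125 -0.13 -0.0135 0 0 0; 0.0125 -0.13 0.02 0 0 0; 0.0125 -0.1 0.07 0 0 0; 0.01 0 0.12 0 0 0")

```text
time: 7.58
position: [0.5808, -0.1458, 0.233]
tool_rot: [0.001, -0.047, 0.999, -0.001]
ft_force: [0.9, 0.7, -1.4]
opening: 0.0174
```

Run:
```python
from h import *
st()
a=cv2.resize(env.read_camera("scene")[200:360,270:490],(550,400),interpolation=cv2.INTER_CUBIC)
b=cv2.resize(env.read_camera("top")[165:265,360:500],(250,179),interpolation=cv2.INTER_CUBIC)
c=np.zeros((400,800,3),np.uint8);c[:,:550]=a;c[:179,550:]=b
cv2.imwrite("pics/s2.png",c)
```

```text
7.58 [ 0.5808 -0.1458  0.233 ] [ 1.400e-03 -4.690e-02  9.989e-01 -7.000e-04] [ 0.9  0.7 -1.4] 0.0174
```

View pics/s2.png

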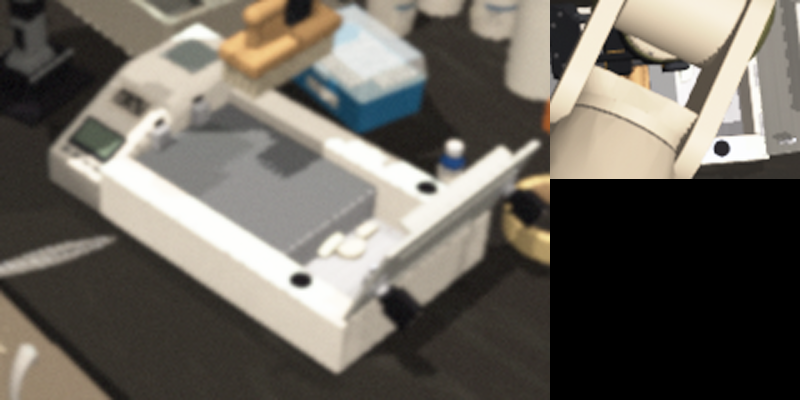

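All three pieces are in the trough at about (345,240) in the crop, and the deck is clear. Now the brush goes back.

Emit:
jog_arm(increments="0 0.06 0.02 0 0 0; 0 0.12 0.02 0 0 0; 0 0.18 0.02 0 0 0; 0 0.18 0.02 0 0 0; 0 0.18 0.02 0 0 0; 0 0.18 0.02 0 0 0")

```text
time: 8.43
position: [0.5806, 0.0329, 0.2504]
tool_rot: [-0.0, -0.047, 0.999, -0.0]
ft_force: [0.1, -0.9, -1.7]
opening: 0.0173
```

Emit:
jog_arm(increments="0 0.06 0 0 0 0; -0.02 0.12 0 0 0 -2; -0.04 0.18 0 0 0 -4; -0.06 0.24 0 0 0 -6; -0.08 0.3 0 0 0 -7.6; -0.08 0.3186 0 0 0 -7.6; -0.08 0.3186 -0.04 0 0 -7.6; -0.08 0.3186 -0.09 0 0 -7.6; -0.08 0.3186 -0.13 0 0 -7.6; -0.08 0.3186 -0.155 0 0 -7.6; -0.08 0.3186 -0.166 0 0 -7.6; -0.08 0.3186 -0.172 0 0 -7.6; -0.08 0.3186 -0.174 0 0 -7.6; -0.08 0.3186 -0.175 0 0 -7.6; -0.08 0.3186 -0.176 0 0 -7.6; -0.08 0.3186 -0.176 0 0 -7.6")

```text
time: 10.42
position: [0.5005, 0.353, 0.0749]
tool_rot: [0.0, 0.018, 1.0, 0.0]
ft_force: [-1.0, 0.3, -1.4]
opening: 0.0172
```

Emit:
jog_arm(increments="0 0 -0.001 0 0 0; 0 0 -0.002 0 0 0; 0 0 -0.0025 0 0 0; 0 0 -0.0025 0 0 0")

```text
time: 10.92
position: [0.5006, 0.3532, 0.0726]
tool_rot: [0.0, 0.018, 1.0, 0.0]
ft_force: [-1.1, 0.5, 4.3]
opening: 0.0174
```

Contact with the worktop. I'll release the brush, back off and look.

Emit:
jog_arm(increments="0 0 0 0 0 0; 0 0 0 0 0 0; 0 0 0 0 0 0; 0 0 0 0 0 0; 0 0 0 0 0 0; 0 0 0.03 0 0 0; 0 0 0.08 0 0 0; 0 0 0.14 0 0 0; 0 0 0.2 0 0 0; 0 -0.06 0.2 0 0 0; 0 -0.1 0.2 0 0 0; 0 -0.1 0.2 0 0 0; 0 -0.1 0.2 0 0 0", hand=0.088)

```text
time: 12.55
position: [0.5006, 0.2533, 0.2723]
tool_rot: [0.0, 0.018, 1.0, 0.0]
ft_force: [-0.3, 0.1, -0.6]
opening: 0.0879
```

Run:
```python
from h import *
st(); K,R,t=cal("wrist"); print(np.round(K,1).tolist(),(-R.T@t).round(3),R.round(2).tolist())
a=env.read_camera("wrist"); s=env.read_camera("scene"); cv2.imwrite("pics/sc3.png",s)
c=np.zeros((480,800,3),np.uint8);c[:300,:400]=cv2.resize(a,(400,300));c[:330,400:]=cv2.resize(s[150:315,140:340],(400,330),interpolation=cv2.INTER_CUBIC)
cv2.imwrite("pics/s3.png",c[:330])
```

```text
12.55 [0.5006 0.2533 0.2723] [1.000e-04 1.830e-02 9.998e-01 2.000e-04] [-0.3  0.1 -0.6] 0.0879
[[380.4, 0.0, 323.1], [0.0, 380.4, 232.3], [0.0, 0.0, 1.0]] [0.419 0.257 0.402] [[0.04, 1.0, -0.0], [0.95, -0.03, 0.31], [0.31, -0.01, -0.95]]
```

View pics/s3.png

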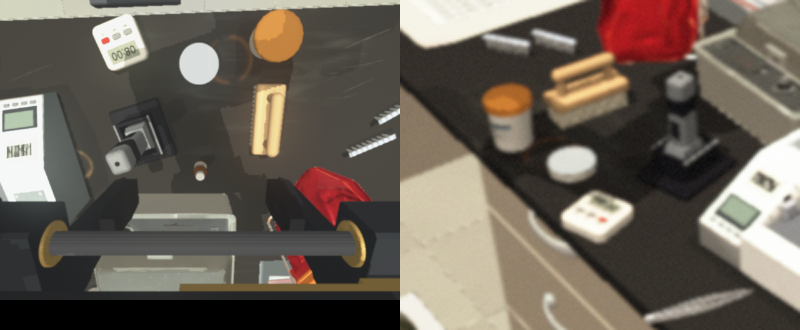

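The brush stands upright clear of the cup. Next I locate the label by triangulation (no extra picture needed) and move to the outer side of the lid with closed fingers.

Run:
```python
from h import *
V=[("top",108/3.7+305,316/3.7+145),("wrist",40,296),("scene",323.5,241)]
cs=[cal(v[0]) for v in V]
f=lambda X:np.concatenate([proj(v[0],X,c)-np.array(v[1:]) for v,c in zip(V,cs)])
r=least_squares(f,[.52,0,.08]);print(r.x,f(r.x).round(1)); X=r.x
a=.0958;R2=np.array([[np.cos(a),-np.sin(a)],[np.sin(a),np.cos(a)]]);print(R2.T@(X[:2]-[.5639,-.1475]))
```

```text
[ 0.56035784 -0.006297    0.08798627] [ -2.4 -18.5  -1.4 -13.    9.  -11.5]
[0.00998064 0.14089436]
```

Emit:
jog_arm(increments="0.01 -0.06 0 0 0 1; 0.02 -0.12 0 0 0 2; 0.03 -0.18 0 0 0 3; 0.04 -0.24 0 0 0 4; 0.05 -0.3 0 0 0 5; 0.06 -0.36 0 0 0 6; 0.07 -0.42 0 0 0 7; 0.08 -0.48 0 0 0 7.6; 0.083 -0.54 0 0 0 7.6; 0.085 -0.6 0 0 0 7.6; 0.087 -0.645 0 0 0 7.6; 0.087 -0.645 0 0 0 7.6; 0.087 -0.645 -0.03 0 0 7.6; 0.087 -0.645 -0.07 0 0 7.6; 0.087 -0.645 -0.11 0 0 7.6; 0.087 -0.645 -0.125 0 0 7.6; 0.087 -0.645 -0.125 0 0 7.6; 0.087 -0.645 -0.125 0 0 7.6", hand=0)

```text
time: 14.9
position: [0.5882, -0.3922, 0.1492]
tool_rot: [0.001, -0.048, 0.999, -0.001]
ft_force: [-0.2, -0.1, -0.1]
opening: 0.0008
```

Emit:
jog_arm(increments="-0.0015 0.015 0 0 0 0; -0.003 0.03 0.005 0 0 0; -0.004 0.042 0.01 0 0 0; -0.0052 0.054 0.015 0 0 0; -0.006 0.065 0.014 0 0 0; -0.007 0.075 0.013 0 0 0; -0.008 0.085 0.011 0 0 0; -0.009 0.092 0.008 0 0 0; -0.0096 0.0995 0.005 0 0 0; -0.0103 0.107 0 0 0 0; -0.011 0.1145 -0.005 0 0 0; -0.0115 0.12 -0.011 0 0 0; -0.0122 0.1265 -0.017 0 0 0; -0.0126 0.131 -0.024 0 0 0; -0.013 0.1355 -0.032 0 0 0; -0.0133 0.1385 -0.04 0 0 0; -0.0136 0.1415 -0.048 0 0 0; -0.0138 0.143 -0.057 0 0 0; -0.0138 0.144 -0.065 0 0 0; -0.0138 0.144 -0.067 0 0 0")

```text
time: 17.4
position: [0.5737, -0.2481, 0.0827]
tool_rot: [0.0, -0.048, 0.999, -0.001]
ft_force: [-10.3, 7.1, 32.9]
opening: 0.0006
```

Run:
```python
from h import *
V=[("top",108/3.7+305,316/3.7+145),("scene",323.5,241)]
cs=[cal(v[0]) for v in V]
f=lambda X:np.concatenate([proj(v[0],X,c)-np.array(v[1:]) for v,c in zip(V,cs)])
r=least_squares(f,[.52,0,.08]);print(r.x,f(r.x).round(1)); X=r.x
a=.0958;R2=np.array([[np.cos(a),-np.sin(a)],[np.sin(a),np.cos(a)]]);print(R2.T@(X[:2]-[.5639,-.1475]))
```

```text
[ 0.5244996  -0.01349257  0.0747091 ] [ 0.5 -0.8 -1.   0.1]
[-0.02640145  0.13716175]
```

The lid is at 65.7 mm, so it's shut, but my press is at 33 N. I'll lift off and look at the studs with the wrist camera.

Emit:
jog_arm(increments="0 0 0.01 0 0 0; 0 0 0.06 0 0 0; -0.03 -0.005 0.11 0 0 0; -0.06 -0.005 0.14 0 0 0; -0.06 -0.005 0.14 0 0 0; -0.06 -0.005 0.14 0 0 0", hand=0.045)

```text
time: 18.15
position: [0.5139, -0.253, 0.2191]
tool_rot: [-0.0, -0.048, 0.999, 0.0]
ft_force: [-0.6, 0.7, 0.5]
opening: 0.045
```

Run:
```python
from h import *
st(); K,R,t=cal("wrist"); np.savez("wc4.npz",K=K,R=R,t=t)
a=env.read_camera("wrist"); cv2.imwrite("pics/w4.png",a)
for z in(.0,.0655,.0955):
  for X in(-.084,.084):
    w=np.array([.5639+.9954*X+.0957*.118,-.1475+.0957*X-.9954*.118,.0655+(z and z-.0655)]); print(z,X,w.round(4),proj("wrist",[w[0],w[1],z]).round(0))
```

```text
18.15 [ 0.5139 -0.253   0.2191] [-5.000e-04 -4.800e-02  9.988e-01  5.000e-04] [-0.6  0.7  0.5] 0.045
0.0 -0.084 [ 0.4916 -0.273   0.0655] [303. 175.]
0.0 0.084 [ 0.6588 -0.2569  0.0655] [306. 334.]
0.0655 -0.084 [ 0.4916 -0.273   0.0655] [299. 189.]
0.0655 0.084 [ 0.6588 -0.2569  0.0655] [302. 375.]
0.0955 -0.084 [ 0.4916 -0.273   0.0955] [296. 198.]
0.0955 0.084 [ 0.6588 -0.2569  0.0955] [300. 400.]
```

View pics/w4.png

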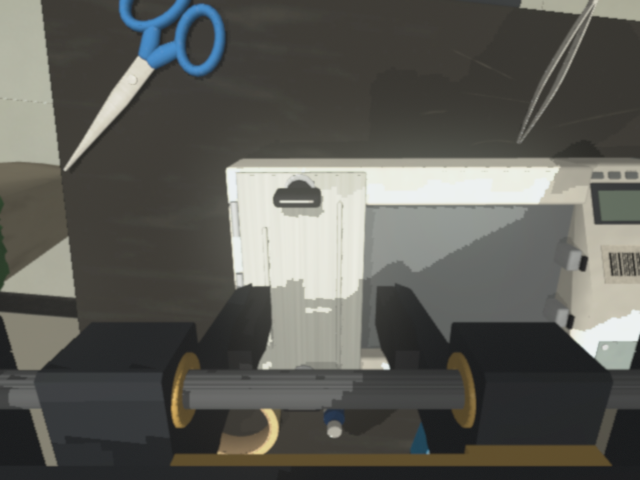

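The lid is shut. The near stud's wing at (298,198) lies along the tester's y, within about 1 mm of its predicted place, so I should pinch along the tester's x. I check the joint headroom first.

Run:
```python
from h import *
print(st()["qpos"].round(2) if hasattr(st()["qpos"],"round") else st()["qpos"])
```

```text
18.2 [ 0.514  -0.2529  0.2187] [-8.000e-04 -4.820e-02  9.988e-01  7.000e-04] [ 1.2  0.6 -0.3] 0.0448
18.2 [ 0.514  -0.2529  0.2187] [-8.000e-04 -4.820e-02  9.988e-01  7.000e-04] [ 1.2  0.6 -0.3] 0.0448
[-0.66  0.45  1.29  0.    1.4  -2.33]
```

Emit:
jog_arm(increments="-0.005 -0.005 0 0 0 -10; -0.01 -0.01 0 0 0 -20; -0.015 -0.015 0 0 0 -30; -0.022 -0.019 -0.01 0 0 -40; -0.022 -0.019 -0.03 0 0 -50; -0.022 -0.019 -0.05 0 0 -60; -0.022 -0.019 -0.07 0 0 -70; -0.022 -0.019 -0.08 0 0 -80; -0.022 -0.019 -0.08 0 0 -90; -0.022 -0.019 -0.08 0 0 -90; -0.022 -0.019 -0.1 0 0 -90; -0.022 -0.019 -0.115 0 0 -90; -0.022 -0.019 -0.123 0 0 -90; -0.022 -0.019 -0.123 0 0 -90; -0.022 -0.019 -0.123 0 0 -90", hand=0.045)

```text
time: 20.08
position: [0.4919, -0.2722, 0.0977]
tool_rot: [0.0, 0.672, 0.74, 0.0]
ft_force: [0.4, 0.2, 0.0]
opening: 0.0449
```

Emit:
jog_arm(increments="0 0 0 0 0 0; 0 0 0 0 0 0; 0 0 0 0 0 0; 0 0 0 0 0 0; 0 0 0 0 0 0; 0 0 0 0 0 0", hand=0)

```text
time: 20.82
position: [0.4925, -0.272, 0.0974]
tool_rot: [0.001, 0.672, 0.74, 0.001]
ft_force: [3.9, 0.7, -0.6]
opening: 0.0099
```

Emit:
jog_arm(increments="0.0005 0 -0.003 0 0 0; 0.0005 0 -0.006 0 0 0; 0.0005 0 -0.009 0 0 0; 0.0005 0 -0.01 0 0 0; 0.0005 0 -0.01 0 0 0; 0.0005 0 -0.01 0 0 0")

```text
time: 21.58
position: [0.4927, -0.2721, 0.0882]
tool_rot: [0.001, 0.672, 0.74, 0.0]
ft_force: [1.5, 2.8, 9.9]
opening: 0.0097
```

Emit:
jog_arm(increments="0 0 -0.0005 0 0 -4; 0 0 -0.0005 0 0 -10; 0 0 -0.0005 0 0 -17; 0 0 -0.0005 0 0 -24; 0 0 -0.0005 0 0 -31; 0 0 -0.0005 0 0 -38; 0 0 -0.0005 0 0 -45; 0 0 -0.0005 0 0 -52; 0 0 -0.0005 0 0 -59; 0 0 -0.0005 0 0 -66; 0 0 -0.0005 0 0 -72; 0 0 -0.0005 0 0 -77; 0 0 -0.0005 0 0 -80; 0 0 -0.0005 0 0 -81; 0 0 -0.0005 0 0 -81; 0 0 -0.0005 0 0 -81")

```text
time: 23.58
position: [0.4933, -0.2725, 0.0881]
tool_rot: [0.001, 0.992, 0.126, 0.002]
ft_force: [3.5, 1.2, 11.1]
opening: 0.0099
```

Emit:
jog_arm(increments="0 0 0.002 0 0 0; 0 0 0.004 0 0 0; 0 0 0.006 0 0 0; 0 0 0.007 0 0 0; 0 0 0.007 0 0 0")

```text
time: 24.2
position: [0.4933, -0.2725, 0.0946]
tool_rot: [0.001, 0.992, 0.126, 0.002]
ft_force: [4.8, 1.6, 5.9]
opening: 0.01
```

Emit:
jog_arm(increments="0 0 0 0 0 0; 0 0 0 0 0 0; 0 0 0 0 0 0; 0 0 0.03 0 0 0; 0 0 0.06 0 0 0; 0 0 0.12 0 0 0; 0 0 0.12 0 0 0; 0 0 0.12 0 0 0", hand=0.045)

```text
time: 25.2
position: [0.4918, -0.2718, 0.2129]
tool_rot: [-0.0, 0.992, 0.126, -0.0]
ft_force: [-1.7, 0.0, -0.6]
opening: 0.0447
```

Emit:
jog_arm(increments="0.02 0.002 0 0 0 10; 0.05 0.004 0 0 0 20; 0.08 0.007 0 0 0 30; 0.11 0.01 0 0 0 40; 0.14 0.013 0 0 0 50; 0.168 0.016 0 0 0 60; 0.168 0.016 -0.02 0 0 70; 0.168 0.016 -0.05 0 0 81; 0.168 0.016 -0.07 0 0 81; 0.168 0.016 -0.07 0 0 81")

```text
time: 26.45
position: [0.6592, -0.2555, 0.1402]
tool_rot: [-0.003, 0.672, 0.74, -0.001]
ft_force: [0.4, 0.5, 0.1]
opening: 0.0447
```

Run:
```python
from h import *
st(); 
a=env.read_camera("wrist"); s=env.read_camera("scene"); cv2.imwrite("pics/s5f.png",s)
print(proj("wrist",[.660,-.256,.0955]),proj("wrist",[.660,-.256,.1035]))
c=np.zeros((450,800,3),np.uint8);c[:300,:400]=cv2.resize(a,(400,300));c[:400,400:]=cv2.resize(s[240:340,360:460],(400,400),interpolation=cv2.INTER_CUBIC)
cv2.imwrite("pics/s5.png",c[:400])
```

```text
26.45 [ 0.6592 -0.2555  0.1402] [-3.200e-03  6.724e-01  7.402e-01 -7.000e-04] [0.4 0.5 0.1] 0.0447
[324.86390474 275.11197921] [324.92850832 281.94207514]
```

View pics/s5.png

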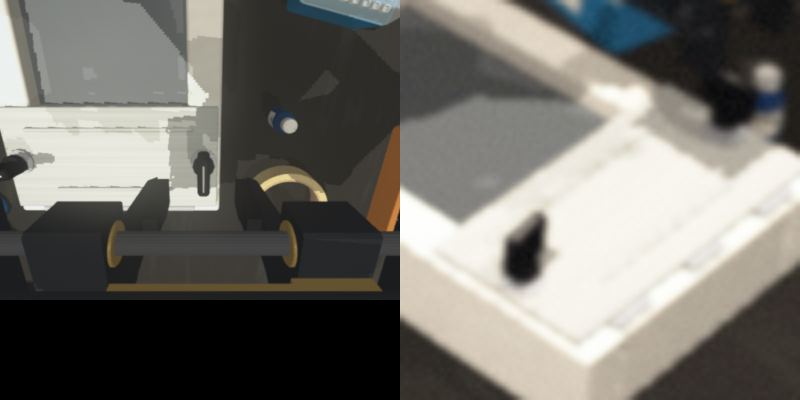

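The far stud is where predicted (326,280 full scale) with its wing along y, and the near wing shows as turned. I'll grip the far stud.

Emit:
jog_arm(increments="0 0 -0.015 0 0 0; 0 0 -0.03 0 0 0; 0 0 -0.04 0 0 0; 0 0 -0.0455 0 0 0; 0 0 -0.0455 0 0 0; 0 0 -0.0455 0 0 0")

```text
time: 27.3
position: [0.6604, -0.2561, 0.0987]
tool_rot: [0.0, 0.672, 0.74, 0.0]
ft_force: [-0.2, -0.8, 0.4]
opening: 0.0447
```

Emit:
jog_arm(increments="0 0 0 0 0 0; 0 0 0 0 0 0; 0 0 0 0 0 0; 0 0 0 0 0 0; 0 0 0 0 0 0; 0 0 0 0 0 0", hand=0)

```text
time: 28.05
position: [0.6601, -0.2561, 0.0982]
tool_rot: [-0.0, 0.672, 0.74, -0.0]
ft_force: [-1.5, -0.9, 0.8]
opening: 0.0101
```

Emit:
jog_arm(increments="0 0 -0.003 0 0 0; 0 0 -0.006 0 0 0; 0 0 -0.009 0 0 0; 0 0 -0.0105 0 0 0; 0 0 -0.0105 0 0 0; 0 0 -0.0105 0 0 0")

```text
time: 28.8
position: [0.6602, -0.2562, 0.0891]
tool_rot: [0.001, 0.672, 0.74, 0.0]
ft_force: [-4.8, 1.2, 9.9]
opening: 0.0098
```

Emit:
jog_arm(increments="0 0 -0.0005 0 0 -4; 0 0 -0.0005 0 0 -10; 0 0 -0.0005 0 0 -17; 0 0 -0.0005 0 0 -24; 0 0 -0.0005 0 0 -31; 0 0 -0.0005 0 0 -38; 0 0 -0.0005 0 0 -45; 0 0 -0.0005 0 0 -52; 0 0 -0.0005 0 0 -59; 0 0 -0.0005 0 0 -66; 0 0 -0.0005 0 0 -72; 0 0 -0.0005 0 0 -77; 0 0 -0.0005 0 0 -80; 0 0 -0.0005 0 0 -81; 0 0 -0.0005 0 0 -81; 0 0 -0.0005 0 0 -81")

```text
time: 30.8
position: [0.6604, -0.2563, 0.089]
tool_rot: [0.001, 0.992, 0.126, 0.001]
ft_force: [-5.4, 2.9, 12.6]
opening: 0.0099
```

Emit:
jog_arm(increments="0 0 0.002 0 0 0; 0 0 0.004 0 0 0; 0 0 0.006 0 0 0; 0 0 0.007 0 0 0; 0 0 0.007 0 0 0")

```text
time: 31.42
position: [0.6603, -0.2563, 0.095]
tool_rot: [0.0, 0.992, 0.126, 0.0]
ft_force: [-2.9, 0.3, 5.7]
opening: 0.0101
```

Emit:
jog_arm(increments="0 0 0 0 0 0; 0 0 0 0 0 0; 0 0 0 0 0 0; 0 0 0.03 0 0 0; 0 0 0.06 0 0 0; -0.05 0 0.12 0 0 0; -0.1 0 0.14 0 0 0; -0.13 0 0.14 0 0 0; -0.13 0 0.14 0 0 0; -0.13 0 0.14 0 0 0", hand=0.045)

```text
time: 32.67
position: [0.5308, -0.2562, 0.234]
tool_rot: [-0.0, 0.992, 0.126, 0.0]
ft_force: [-0.6, -0.1, 0.4]
opening: 0.0451
```

Run:
```python
from h import *
print(np.round(st()["qpos"],2)); K,R,t=cal("wrist"); np.savez("wc6.npz",K=K,R=R,t=t)
a=env.read_camera("wrist"); cv2.imwrite("pics/w6.png",a)
```

```text
32.67 [ 0.5308 -0.2562  0.234 ] [-0.000e+00  9.920e-01  1.263e-01  1.000e-04] [-0.6 -0.1  0.4] 0.0451
[-0.65  0.47  1.22  0.    1.45  0.67]
```

View pics/w6.png

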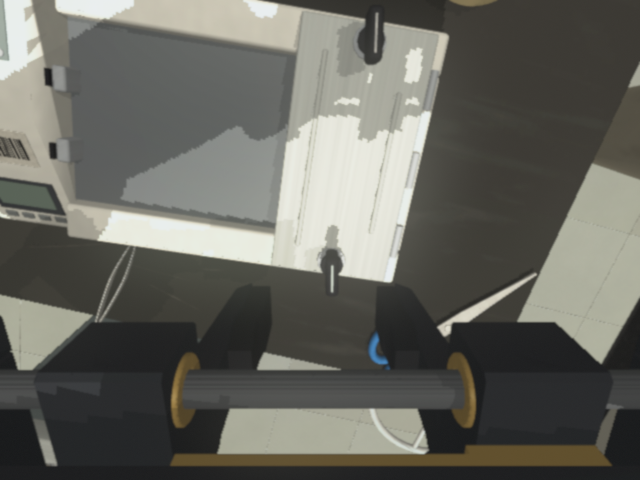

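Both wings now lie across at the 81° turn, the lid is shut and the deck is clear. On to the scanner; the jaw direction already matches the stand's yaw.

Emit:
jog_arm(increments="0 0.05 0 0 0 0; 0 0.11 0 0 0 0; 0 0.17 0 0 0 0; -0.008 0.23 0 0 0 0; -0.008 0.29 0 0 0 0; -0.008 0.35 0 0 0 0; -0.008 0.4 0 0 0 0; -0.008 0.407 0 0 0 0; -0.008 0.407 -0.02 0 0 0; -0.008 0.407 -0.03 0 0 0; -0.008 0.407 -0.03 0 0 0; -0.008 0.407 -0.03 0 0 0", hand=0.075)

```text
time: 34.22
position: [0.5226, 0.1505, 0.2047]
tool_rot: [0.0, 0.992, 0.126, 0.0]
ft_force: [0.3, -0.0, 0.0]
opening: 0.075
```

Run:
```python
from h import *
st()
print(proj("wrist",[.5225,.151,.142]),proj("wrist",[.5235,.150,.044]))
a=env.read_camera("wrist"); cv2.imwrite("pics/w7.png",a)
```

```text
34.23 [0.5226 0.1505 0.2047] [0.00e+00 9.92e-01 1.26e-01 4.00e-04] [ 0.3 -0.   0. ] 0.075
[322.72757945 262.0081353 ] [324.18657683 213.59821391]
```

View pics/w7.png

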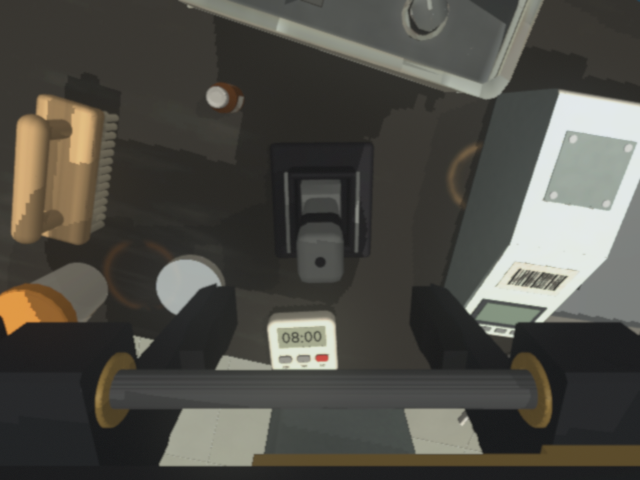

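The scanner's top dot at (320,258) matches the prediction, and its yaw is aligned with the jaws. The label is at (540,279), so I'll triangulate it again while descending.

Run:
```python
from h import *
V=[("top",108/3.7+305,316/3.7+145),("scene",323.5,241),("wrist",540,279)]
cs=[cal(v[0]) for v in V]
f=lambda X:np.concatenate([proj(v[0],X,c)-np.array(v[1:]) for v,c in zip(V,cs)])
r=least_squares(f,[.52,0,.08]);print(r.x,f(r.x).round(1))
```

```text
[ 0.52370487 -0.01471941  0.07712808] [ 1.2 -0.5 -1.  -0.3 -0.1 -0.1]
```

Emit:
jog_arm(increments="0 0.001 -0.03 0 0 0; 0 0.001 -0.06 0 0 0; 0 0.001 -0.085 0 0 0; 0 0.001 -0.096 0 0 0; 0 0.001 -0.096 0 0 0; 0 0.001 -0.096 0 0 0")

```text
time: 35.02
position: [0.5227, 0.1519, 0.1092]
tool_rot: [0.0, 0.992, 0.126, 0.001]
ft_force: [-0.5, 0.1, -0.4]
opening: 0.0751
```

Emit:
jog_arm(increments="0 0.001 0 0 0 0; 0 0.001 0 0 0 0; 0 0.001 0 0 0 0; 0 0.001 0 0 0 0; 0 0.001 0 0 0 0; 0 0.001 0 0 0 0; 0 0.001 0 0 0 0; 0 0.001 0 0 0 0", hand=0)

```text
time: 36.02
position: [0.5222, 0.1529, 0.1082]
tool_rot: [0.0, 0.992, 0.126, -0.0]
ft_force: [0.1, 0.8, -0.6]
opening: 0.0257
```

Emit:
jog_arm(increments="0 0 0.03 0 0 0; 0 0 0.07 0 0 0; 0 0 0.12 0 0 0; 0 0 0.14 0 0 0; -0.02 -0.04 0.14 0 -4 0; -0.04 -0.08 0.14 1 -10 0; -0.06 -0.12 0.14 1.5 -16 0; -0.07 -0.16 0.13 2 -21 0; -0.07 -0.1745 0.12 2.6 -27 0; -0.07 -0.1745 0.11 2.6 -27 0; -0.07 -0.1745 0.11 2.6 -27 0; -0.07 -0.1745 0.11 2.6 -27 0; -0.07 -0.1745 0.11 2.6 -27 0")

```text
time: 37.65
position: [0.4526, -0.021, 0.2185]
tool_rot: [0.007, 0.964, 0.123, 0.234]
ft_force: [-0.5, 0.7, -1.2]
opening: 0.0259
```

Run:
```python
from h import *
s=st(); R=Rn.from_quat(s["tool_rot"],scalar_first=True).as_matrix(); z=R[:,2]; print(z)
spot=np.array(s["position"])+.158*z; print(spot, spot-[.5237,-.0147,.0771])
im=env.read_camera("scene")[150:310,240:440]
cv2.imwrite("pics/s8.png",cv2.resize(im,(700,560),interpolation=cv2.INTER_CUBIC))
```

```text
37.65 [ 0.4526 -0.021   0.2185] [0.0071 0.9642 0.1235 0.2344] [-0.5  0.7 -1.2] 0.0259
[ 0.45386609  0.04417046 -0.88997446]
[ 0.52434759 -0.01406987  0.07789368] [0.00064759 0.00063013 0.00079368]
```

View pics/s8.png

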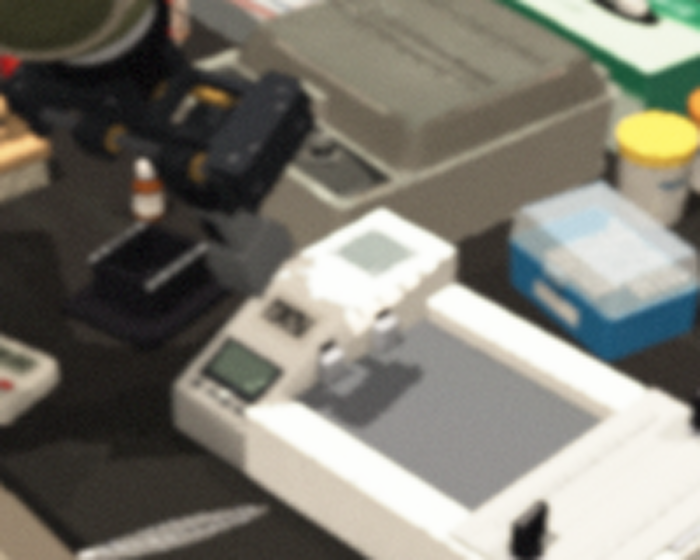

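The scanner head at (245,250) faces the label at (290,318), with the computed spot within 1.5 mm. I'll hold it there for 2.25 s.

Emit:
jog_arm(increments="0 0 0 0 0 0; 0 0 0 0 0 0; 0 0 0 0 0 0; 0 0 0 0 0 0; 0 0 0 0 0 0; 0 0 0 0 0 0; 0 0 0 0 0 0; 0 0 0 0 0 0; 0 0 0 0 0 0; 0 0 0 0 0 0; 0 0 0 0 0 0; 0 0 0 0 0 0; 0 0 0 0 0 0; 0 0 0 0 0 0; 0 0 0 0 0 0; 0 0 0 0 0 0; 0 0 0 0 0 0; 0 0 0 0 0 0")

```text
time: 39.95
position: [0.4522, -0.0215, 0.2182]
tool_rot: [0.007, 0.964, 0.123, 0.234]
ft_force: [-0.2, -0.4, -1.7]
opening: 0.0258
```

Emit:
jog_arm(increments="0 0.015 0.01 0 0 0; 0 0.04 0.03 -1 8 0; 0.02 0.08 0.03 -1.5 16 0; 0.05 0.12 0.03 -2.3 24 0; 0.07 0.16 0.03 -2.6 27 0; 0.07 0.1735 0.03 -2.6 27 0; 0.07 0.1735 0.03 -2.6 27 0; 0.07 0.1735 0.01 -2.6 27 0; 0.07 0.1735 -0.03 -2.6 27 0; 0.07 0.1735 -0.055 -2.6 27 0; 0.07 0.1735 -0.055 -2.6 27 0; 0.07 0.1735 -0.055 -2.6 27 0")

```text
time: 41.45
position: [0.5226, 0.1513, 0.1647]
tool_rot: [0.0, 0.992, 0.126, 0.001]
ft_force: [0.5, 1.0, -1.1]
opening: 0.0259
```

Emit:
jog_arm(increments="0 0 -0.01 0 0 0; 0 0 -0.02 0 0 0; 0 0 -0.028 0 0 0; 0 0 -0.036 0 0 0; 0 0 -0.042 0 0 0; 0 0 -0.048 0 0 0; 0 0 -0.052 0 0 0; 0 0 -0.054 0 0 0; 0 0 -0.055 0 0 0; 0 0 -0.055 0 0 0")

```text
time: 42.7
position: [0.5223, 0.1519, 0.1083]
tool_rot: [-0.0, 0.992, 0.126, 0.0]
ft_force: [-0.1, -0.1, -1.8]
opening: 0.026
```

Emit:
jog_arm(increments="0 0 -0.0005 0 0 0; 0 0 -0.001 0 0 0; 0 0 -0.0015 0 0 0; 0 0 -0.0015 0 0 0")

```text
time: 43.2
position: [0.5225, 0.1519, 0.1081]
tool_rot: [0.0, 0.992, 0.126, 0.001]
ft_force: [-2.9, -0.6, 10.6]
opening: 0.0258
```

Emit:
jog_arm(increments="0 0 0 0 0 0; 0 0 0 0 0 0; 0 0 0 0 0 0; 0 0 0 0 0 0; 0 0 0.03 0 0 0; 0 0 0.07 0 0 0; 0 0 0.12 0 0 0; -0.06 0 0.16 0 0 0; -0.12 0 0.18 0 0 0; -0.17 0 0.2 0 0 0; -0.17 0 0.2 0 0 0; -0.17 0 0.2 0 0 0", hand=0.08)

```text
time: 44.7
position: [0.3525, 0.1519, 0.3067]
tool_rot: [0.0, 0.992, 0.126, 0.0]
ft_force: [0.5, 0.0, 0.2]
opening: 0.0798
```

Run:
```python
from h import *
st()
s=env.read_camera("scene"); t=env.read_camera("top"); cv2.imwrite("pics/s9f.png",s)
c=np.zeros((600,800,3),np.uint8)
c[:,:500]=cv2.resize(s[150:360,190:365],(500,600),interpolation=cv2.INTER_CUBIC)
c[:300,500:]=cv2.resize(s[220:340,360:480],(300,300),interpolation=cv2.INTER_CUBIC)
c[300:,500:]=cv2.resize(t[180:280,140:240],(300,300),interpolation=cv2.INTER_CUBIC)
cv2.imwrite("pics/s9.png",c)
```

```text
44.7 [0.3525 0.1519 0.3067] [0.000e+00 9.920e-01 1.263e-01 3.000e-04] [0.5 0.  0.2] 0.0798
```

View pics/s9.png

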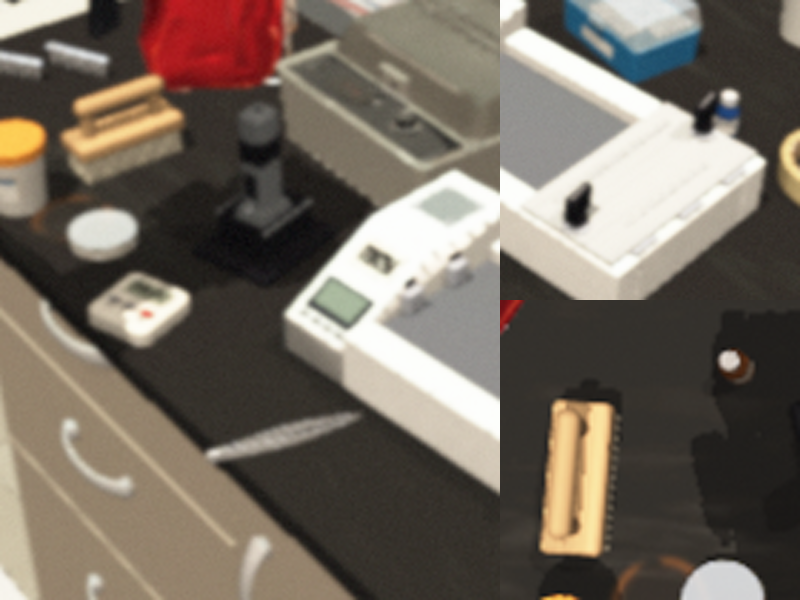

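The scanner stands upright in its stand and the brush upright on the worktop. The lid is shut with both wings turned, and the timer, petri dish and vials are undisturbed. Handing in.

```bash
python3 -c "
from h import *
env.job_done(); st()"
```

```text
the job is handed in; nothing more can be done
the job is handed in; nothing more can be done
```

The whole job was carried out and handed in at about 45 s on the robot's clock, using 12 pictures; no verdict was reported.

- **Sweeping:** One brush pass put all three pieces found on the deck into the trough, with only the bristles used on them. The trough was last seen before the lid was shut; the deck looked clear afterwards. The brush is back on its bristles on the worktop.
- **Lid and studs:** The lid was pushed shut with the fingertips at about 65.7 mm (65.5 mm expected). The push peaked at 33 N, more than it needed. Each stud was pushed in about 9 mm, turned 81° clockwise and let spring up. Pictures show both wings turned, but I inferred the spring-back height from the motion and the 5.7–5.9 N spring force rather than measuring it.
- **Scanner:** It was held on the label for 2.25 s, with the spot worked out to be within about 1.5 mm. That figure relies on my camera measurement of the label and the stated 27° slope. It then went back into the stand.
- **Last look:** The scanner and brush were upright, the lid was shut, the other things on the bench had not visibly moved, and the gripper was clear.

One check disagreed: my first label position was off by up to 18 pixels because I misread a picture's scale. A second measurement from three cameras agreed to about 1 pixel, and that is the one I used.

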